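Open the screw feeder's hopper for a refill

TASK

The automatic screw feeder is nearly empty: open its hopper for a refill. Press the smoked cover gently down at the round touch spot until the push catch lets go, take the finger away and let the cover spring ajar by itself, then push it up and over from under its front edge with a fingertip until it leans back on its stop. Do not grip or force the cover, do not press the red stop button, and leave the things standing around where they are.

Things in the scene. Friction and masses are not known exactly. Their poses are not given: they have to be found in the camera images.
- feeder: screw feeder fixed to bench: cream housing 200 x 125 mm, lilac vented sides. Low front 88 high with a steel pick-up head (to 113); tall rear part with the hopper, sides 151 high. Origin: centre of the underside, on the bench. x runs from the low front to the back, y left, z up; front roughly to the robot. Hopper: open well, floor at z 90, front wall x -36 to -24, its top at z 140.
- cover_panel: the hopper's flat dark smoked cover, 118 mm from hinge to front edge, 112 mm wide, 4 mm thick, plain front edge, underside bare but for the striker at the front left; about 120 g. Origin: on the hinge axis, mid width, mid thickness; shut, its top is 150 above the bench and its axes are the feeder's (the panel runs from the origin along -x); it turns about y.
- cover (a joint): cover angle, rad: 0 shut and latched, + open, - pressed in. About 5 N on the touch spot sinks it 3 to 5 mm (-0.03 to -0.045) onto rubber stops and frees the push-push catch; on release a spring lifts it in 0.3 s to 0.48, where it stays. Pressed shut again, it latches again. Above 0.48 it swings freely: let go before upright it drops back to 0.48, past about 1.6 it falls back to its stop at 1.85.
- press_spot (a point): the round touch spot on the cover, a 22 mm disc near its front left corner (seen from the feeder's front): 34 mm left of mid width (+y), 18 mm behind the front edge, 100 mm from the hinge axis; the point is on its upper face, moves with the cover. Right under it the catch's striker, 20 mm wide, hangs 28 mm down from the cover, 10 mm inside the front edge: keep a lifting finger to the right of it.
- front_edge (a point): middle of the cover's front edge, 118 mm from the hinge axis, in mid thickness; moves with the cover. Ajar it stands about 55 mm higher than shut. The edge is free from here to its right end.
- cover_hinge (a point): point on the cover's hinge axis at mid width, 88 mm behind the feeder's origin and 148 mm above the bench; fixed to the feeder; the axis lies along the feeder's y.
- estop_box: emergency stop on the bench: steel disc of 92 mm diameter, white shroud 56 mm high open to one side, red mushroom button of 32 mm diameter inside it. Origin: centre of the underside. Fixed. To be left alone.
- estop (a joint): travel of the red stop button, m: 0 out, 0.005 fully pressed.
- bin: loose grey open box, 62 x 62 x 60 mm high, wall 8 mm. Origin: centre of the underside. To be left alone.
- screw_jar: loose clear jar with a white lid, 62 mm diameter, 85 mm high. Origin: centre of the underside. To be left alone.
- driver: loose black electric screwdriver lying on the bench along its x axis, about 250 mm long, 42 mm thick. Origin: under its middle. To be left alone.

How it is judged:
On the way:
1. the catch has let go and the cover stands ajar by itself, not touched by the robot (value of joint cover between 0.25 and 0.6 rad and contact force between each of the arm, the fingers and cover_panel below 0.1 N), for 0.2 s.
At the end, for the whole second after the job is handed in: The cover leans back at rest on its stop (opened more than 1.75 rad, about 100 degrees); the stop button has not been pressed (less than 2 mm); bin, jar and screwdriver are within 20 mm of where they stood (value of joint cover above 1.75 rad and velocity of joint cover below 0.1 rad/s and value of joint estop below 0.002 m and distance of each of bin, screw_jar, driver from where it was at the start of the episode below 0.02 m); the robot touches nothing.
It fails at once if the cover is gripped or forced: more than 40 N between fingers or arm and the cover (contact force between any of the fingers, the arm and cover_panel above 40 N).
It fails at once if the stop button is pressed (value of joint estop above 0.002 m).
It fails at once if a thing standing around is shifted, lifted or knocked over (more than 20 mm) (distance of any of bin, screw_jar, driver from where it was at the start of the episode above 0.02 m).
It also fails if it takes over 48 s, if anything falls off the work surface, if the arm or the gripper's body presses on something with over 40 N, if the wrist force passes 120 N, or if a joint passes its speed limit or range.

ROBOT

A 6-joint arm with a two-finger parallel gripper is mounted at the origin on the work surface. World frame = base frame: x ahead of the robot, y to its left, z up, the work surface at z = 0. Lengths are in m, angles in rad, forces in N, time in s.
With the tool pointing down it reaches from about 0.25 to 0.775 m from the base axis. Payload 4 kg.
Tool frame: the origin (TCP) lies at the centre of the arm's flange, where the gripper is bolted on; the fingertips stand ahead of it and the grasp point (between the pads) lies 180 mm ahead of it (robot.tcp_to_tips is the z of the fingertips in the tool frame, in m); z points along the fingers, y is the direction in which the jaws open and shut (so a half turn about z gives the same grasp; the last joint's range is limited). The gripper opens to 94 mm and grips with 3 to 60 N. Pads are 16 mm wide; open, the fingers measure 119 mm over their backs; the gripper's body (75 mm by 177 mm) begins 78 mm behind the grasp point.
Start: joints at [-1.341, 0.087, 1.371, -0, 1.684, -0.103], TCP at [0.18, -0.52, 0.405] pointing down, gripper open.
Joint ranges: [-3.1, 3.1], [-0.76, 2.03], [0.27, 2.55], [-1.08, 4.22], [0.17, 2.65], [-2.57, 2.57]. Speed limits (rad/s): [2.79, 2.79, 3.14, 3.14, 3.14, 3.14].

INTERFACE

Orientations are given as [roll, pitch, yaw] about the fixed x, y, z axes, in that order (R = Rz(yaw) Ry(pitch) Rx(roll)).
In Python, from bench import robot gives the robot as it stands.
- The arm moves only by the tool move_arm, never from a script. Its argument "increments" is a list that holds one entry, the list of rows, each a list of 7 numbers: the opening, from 0 (shut) to 1 (fully open), then the shift along the tool's x, y, z as a fraction of full scale, then the turn, a rotation vector about the tool's x, y, z as a fraction of full scale. In form: [[[jaw, dx, dy, dz, rx, ry, rz], ...]]. A call has 1 to 8 rows; each row is the pose to reach, as a shift and turn from the pose commanded when the call began, along the tool's axes at that moment; what a row does not reach only later rows make up. Full scale, the value 1, is 0.1 m for a shift and pi/2 rad for a turn. A row lasts 1/12 s, in which the tool goes at most 41.7 mm and 7.16 degrees, less where a joint would pass 70% of its speed; a pose out of reach is approached as far as the arm can. A call with a number of a shift or a turn outside -1 to 1 is refused whole. A call with a gripper value outside its range is refused whole. The fingers move at their own pace and stop on an object; the grip force is fixed at half the most. Time passes only in rows, so rows that repeat a pose let the fingers close. It gives the time, the measured TCP pose, the force and the opening at its end, in the units of the state.
- robot.get_obs(): the state, without advancing time (a new reading comes with each control period).
- robot.snapshot(name): name is "scene" or "top" or "wrist"; returns (picture, depth): 400x640x3 uint8, red, green, blue; 400x640 float32, m along the optical axis (not along the pixel's ray), 0 where there is no reading.
- robot.camera_params(name): a dict with "mtx" (3x3 intrinsics, pixels), "k1" (the pictures are not rectified: a ray, as slopes to the right and down, at radius r is drawn at 1 + k1 r^2 times it, then the intrinsics apply), "R" (3x3) and "t" (3): a world point X has camera coordinates R X + t. Camera axes: x right, y down, z forward; pixel columns grow to the right and rows downward; lengths in m; the calibration is good to about 2 mm. A picture is of the moment at which its call begins: read the wrist's pose just before it. camera_params takes no time and is no camera call; for the wrist camera it gives the pose at the moment of the call.
- robot.close_job(): hands the job in, once; it reports no verdict.
The state is a dict: "time": time; "joint_positions": joint angles; "qvel": joint speeds; "joint_torque": joint torques, N m; "tool_pos": TCP position; "ee_rot": TCP orientation; "wrist_force": force on the tool from outside, world axes, zero at the start; "wrist_torque": the same for the moment, N m; "width": finger opening in m.
Only numpy, scipy, OpenCV 4.12 (cv2) and the standard library are available. Lean on these libraries where they do the work, as an engineer would, in place of code of your own. Each camera call takes 0.05 s, during which the arm holds its last target.

## Working session

There is one attempt and no reset: what is moved stays moved. The work goes in short steps, Python scripts to look and compute and a tool call to move; the robot and the scene stay as the last step left them, time stands still between calls to the robot, and variables do not carry over. Pictures are saved under pics/ and viewed, and the job is handed in when it is done.

Besides the shell and the picture viewer there is one more tool, called as name(argument=value, ...) on one line, values as JSON. move_arm: Moves the arm, as the interface text tells. Its arguments: {"type":"object","properties":{"increments":{"type":"array","items":{"type":"array","items":{"type":"array","items":{"type":"number","minimum":-1,"maximum":1}}}}},"required":["increments"]}

```bash
ls; mkdir -p pics; python3 - <<'E'
from bench import robot
import cv2,numpy as np
o=robot.get_obs();print(o)
for n in ["scene","top"]:
    p,d=robot.snapshot(n);cv2.imwrite(f"pics/{n}0.png",p[:,:,::-1]);np.save(f"{n}0.npy",d);np.save(f"{n}0p.npy",p)
    print(robot.camera_params(n))
print(robot.tcp_to_tips)
E
```

```text
pics
{'time': 0.0, 'joint_positions': array([-1.34109798e+00,  8.79431984e-02,  1.37222966e+00, -1.98646149e-05,
        1.68357381e+00, -1.03113862e-01]), 'qvel': array([-1.29047401e-03,  1.48765499e-03,  2.27734988e-04, -4.66036978e-04,
       -5.98146849e-05,  2.94896162e-05]), 'joint_torque': array([-2.38979901e-04, -3.40173519e+01, -3.02432120e+01,  7.17683346e-02,
        3.29124823e-02, -1.56897181e-04]), 'tool_pos': array([ 0.17964704, -0.51971909,  0.40352263]), 'ee_rot': array([-3.13944804e+00, -2.02077811e-04,  3.32809779e-01]), 'wrist_force': array([-0.54546876, -0.49395991,  0.1417243 ]), 'wrist_torque': array([0.00016475, 0.04929083, 0.00210404]), 'width': 0.09404504219251525}
{'mtx': array([[395.61640545,   0.        , 321.75014039],
       [  0.        , 395.61640545, 201.34737216],
       [  0.        ,   0.        ,   1.        ]]), 'k1': -0.08194818254666282, 'R': array([[ 0.7435255 ,  0.668537  ,  0.01510368],
       [ 0.53846535, -0.58516567, -0.60633011],
       [-0.39651595,  0.45895471, -0.79506961]]), 't': array([-0.49148364, -0.17623007,  1.19146682])}
{'mtx': array([[370.16880517,   0.        , 312.81843481],
       [  0.        , 370.16880517, 197.81682996],
       [  0.        ,   0.        ,   1.        ]]), 'k1': -0.027107717205618335, 'R': array([[ 0.00947988, -0.99995225, -0.00237165],
       [-0.9828796 , -0.00888154, -0.18403481],
       [ 0.18400496,  0.00407567, -0.98291687]]), 't': array([0.11011524, 0.58578279, 1.07683704])}
0.1992
```

View pics/scene0.png

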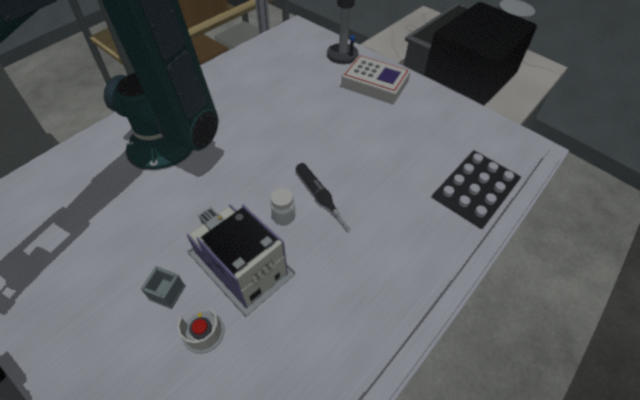

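View pics/top0.png

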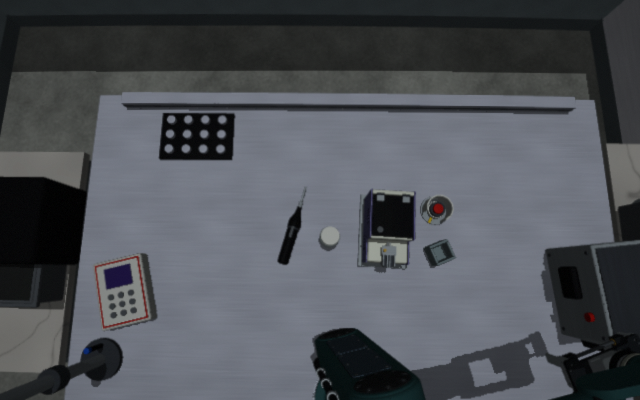

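```bash
cat > h.py <<'E'
import numpy as np,cv2
from bench import robot
def ray(n,u,v,P=None):
    P=P or robot.camera_params(n);K=P["mtx"]
    p=cv2.undistortPoints(np.array([[[u,v]]],float),K,np.array([P["k1"],0,0,0]))[0,0]
    R=P["R"];c=-R.T@P["t"];d=R.T@np.array([p[0],p[1],1]);return c,d
def atz(n,u,v,z,P=None):
    c,d=ray(n,u,v,P);return c+d*(z-c[2])/d[2]
def dep(n,u,v,d,P=None):
    c,r=ray(n,u,v,P);return c+r*d[int(round(v)),int(round(u))]
def proj(X,P):
    return cv2.projectPoints(np.array(X,float).reshape(-1,1,3),cv2.Rodrigues(P["R"])[0],P["t"],P["mtx"],np.array([P["k1"],0,0,0]))[0].reshape(-1,2)
def tri(a,b):
    (c1,d1),(c2,d2)=a,b
    s=np.linalg.lstsq(np.c_[d1,-d2],c2-c1,rcond=None)[0];p,q=c1+s[0]*d1,c2+s[1]*d2
    return (p+q)/2,np.linalg.norm(p-q)
E
python3 - <<'E'
import cv2,numpy as np
t=cv2.imread("pics/top0.png")[180:280,350:470];s=cv2.imread("pics/scene0.png")[190:320,130:310]
cv2.imwrite("pics/t1.png",cv2.resize(t,None,fx=6,fy=6,interpolation=cv2.INTER_CUBIC))
cv2.imwrite("pics/s1.png",cv2.resize(s,None,fx=4,fy=4,interpolation=cv2.INTER_CUBIC))
from h import *
d=np.load("top0.npy")
for u,v in [(390,215),(380,225),(405,230),(388,250),(370,245),(438,210),(438,253),(330,238),(290,240)]:print(u,v,dep("top",u,v,d).round(3))
E
```

```text
390 215 [ 0.52  -0.099  0.153]
380 225 [ 0.492 -0.07   0.153]
405 230 [ 0.479 -0.14   0.15 ]
388 250 [ 0.426 -0.099  0.112]
370 245 [ 0.441 -0.052  0.087]
438 210 [ 0.553 -0.271  0.038]
438 253 [ 0.423 -0.274  0.01 ]
330 238 [0.46  0.064 0.083]
290 240 [0.457 0.184 0.037]
```

View pics/t1.png

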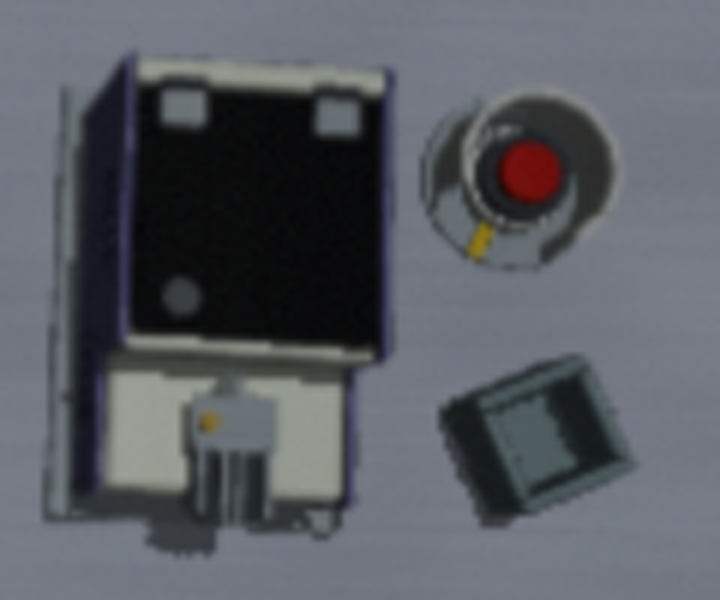

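View pics/s1.png

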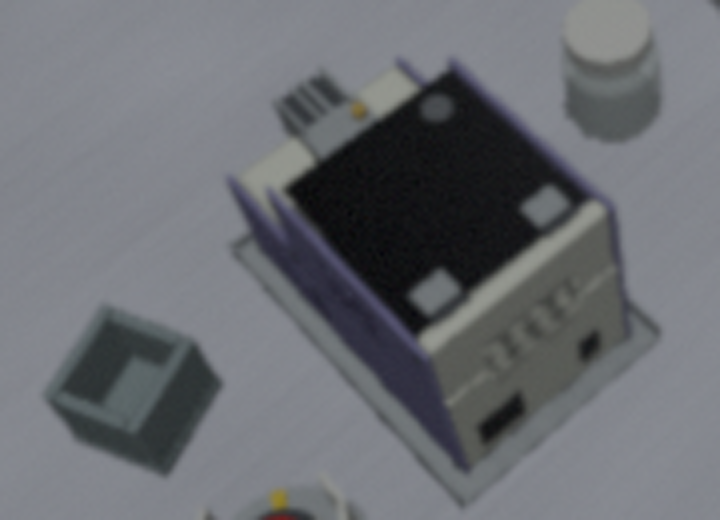

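```bash
python3 - <<'E'
from h import *
f=lambda x,y:(350+(x+.5)/6-.5,180+(y+.5)/6-.5)
g=lambda x,y:(130+(x+.5)/4-.5,190+(y+.5)/4-.5)
T=f(181,296);S=g(436,108)
print("spot tri",tri(ray("top",*T),ray("scene",*S)))
print("spot z.15",atz("top",*T,.15),atz("scene",*S,.15))
p=np.load("top0p.npy");hsv=cv2.cvtColor(p,cv2.COLOR_RGB2GRAY)
m=((hsv<30)*255).astype(np.uint8);m[:, :360]=0;m[:,425:]=0;m[:180]=0;m[280:]=0
c=max(cv2.findContours(m,0,2)[0],key=cv2.contourArea)
pts=np.array([atz("top",*q[0],.15)[:2] for q in c]).astype(np.float32)
r=cv2.minAreaRect(pts);print(r,cv2.boxPoints(r))
# corners in crop
for n,q in dict(FL=(131,332),FR=(370,346),).items(): print(n,atz("top",*f(*q),.15))
print("scene FR",atz("scene",*g(287,187),.15),"FL",atz("scene",*g(455,70),.15))
E
```

```text
spot tri (array([ 0.48110381, -0.07029613,  0.15028034]), np.float64(0.0010967608217098282))
spot z.15 [ 0.48144583 -0.06989331  0.15      ] [ 0.48057431 -0.07062323  0.15      ]
((0.518920361995697, -0.10601378232240677), (0.11410978436470032, 0.11478429287672043), 87.72991943359375) [[ 0.4593133  -0.1607506 ]
 [ 0.5740075  -0.16529721]
 [ 0.57852745 -0.05127697]
 [ 0.4638332  -0.04673035]]
FL [ 0.46475132 -0.04662277  0.15      ]
FR [ 0.45924239 -0.15593547  0.15      ]
scene FR [ 0.46150333 -0.15662659  0.15      ] FL [ 0.46886659 -0.04679411  0.15      ]
```

move_arm(increments=[[[0,0.5,-0.38,0,0,0,0.08],[0,1,-0.757,0,0,0,0.16],[0,1,-0.757,0,0,0,0.241],[0,1,-0.757,0,0,0,0.241],[0,1,-0.757,0,0,0,0.241]]])

```text
time: 0.52
tool_pos: [0.2504, -0.414, 0.4047]
ee_rot: [3.141, -0.0, -0.042]
wrist_force: [-0.5, -0.3, 0.0]
width: 0.064
```

move_arm(increments=[[[0,0.2,-0.35,0,0,0,0],[0,0.4,-0.7,0,0,0,0],[0,0.54,-0.89,0,0,0,0]]])

```text
time: 0.77
tool_pos: [0.3078, -0.3281, 0.4044]
ee_rot: [-3.141, 0.0, -0.045]
wrist_force: [1.9, 0.2, 0.6]
width: 0.044
```

move_arm(increments=[[[0,0.2,-0.35,0,0,0,0],[0,0.4,-0.7,0,0,0,0],[0,0.54,-0.89,0,0,0,0],[0,0.54,-0.89,0,0,0,0]]])

```text
time: 1.1
tool_pos: [0.367, -0.241, 0.4045]
ee_rot: [-3.141, -0.001, -0.04]
wrist_force: [-0.2, -0.6, -0.4]
width: 0.0173
```

move_arm(increments=[[[0,0.2,-0.35,0,0,0,0],[0,0.4,-0.7,0,0,0,0],[0,0.5,-0.8,0,0,0,0],[0,0.5,-0.8,0,0,0,0],[0,0.5,-0.8,0,0,0,0]]])

```text
time: 1.52
tool_pos: [0.4192, -0.1662, 0.4042]
ee_rot: [3.141, 0.001, -0.045]
wrist_force: [0.4, -0.3, 1.0]
width: 0.0004
```

```bash
python3 - <<'E'
from h import *
P=robot.camera_params("wrist");o=robot.get_obs();print(o['tool_pos'],o['ee_rot'],o['width'])
p,d=robot.snapshot("wrist");cv2.imwrite("pics/w1.png",p[:,:,::-1])
print(P, proj([.481,-.070,.15],P))
E
```

```text
[ 0.41919187 -0.16621915  0.40422686] [ 3.14058419e+00  1.49233097e-03 -4.51871066e-02] 0.00036725962403520826
{'mtx': array([[353.29659984,   0.        , 318.54205988],
       [  0.        , 353.29659984, 197.58972142],
       [  0.        ,   0.        ,   1.        ]]), 'k1': -0.06729399873945209, 'R': array([[-0.04578269, -0.99895006,  0.00165077],
       [-0.96959294,  0.04483479,  0.24058132],
       [-0.24040274,  0.00941389, -0.97062758]]), 't': array([-0.14822155,  0.38743024,  0.49151682])} [[166.96454332 127.91935409]]
```

View pics/w1.png

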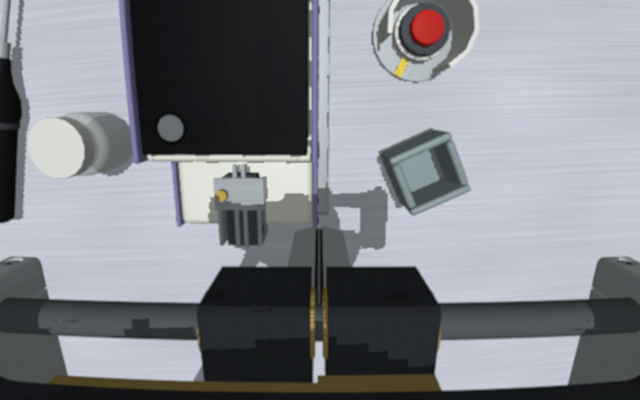

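```bash
python3 - <<'E'
from h import *
P=robot.camera_params("wrist")
print(atz("wrist",170.5,128,.15,P),"cam",-P["R"].T@P["t"])
for q in [(149,157),(307,156)]:print(atz("wrist",*q,.15,P))
p=cv2.imread("pics/w1.png");g=cv2.cvtColor(p,6)
c=g[110:150,150:195];m=(c>60).astype(np.uint8);n,l,s,ce=cv2.connectedComponentsWithStats(m);print(s,ce+[150,110])
cv2.imwrite("pics/w1c.png",cv2.resize(p[100:300,120:360],None,fx=3,fy=3,interpolation=2))
E
```

```text
[ 0.48062997 -0.07276277  0.15      ] cam [ 0.48667727 -0.17050231  0.38418435]
[ 0.46233352 -0.05521971  0.15      ]
[ 0.45749809 -0.16181851  0.15      ]
[[   0    0   45   40 1250]
 [   7    5   27   27  550]] [[172.8456     130.2976    ]
 [170.07818182 127.68727273]]
```

View pics/w1c.png

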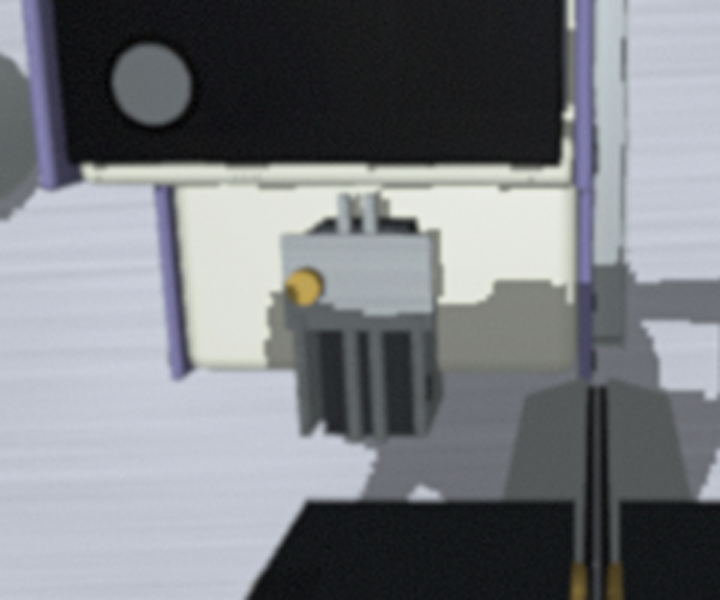

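move_arm(increments=[[[0,0.2,-0.35,0,0,0,0],[0,0.4,-0.7,0,0,0,0],[0,0.575,-0.974,0,0,0,0],[0,0.575,-0.974,0.15,0,0,0],[0,0.575,-0.974,0.3,0,0,0],[0,0.575,-0.974,0.4,0,0,0],[0,0.575,-0.974,0.43,0,0,0],[0,0.575,-0.974,0.43,0,0,0]]])

```text
time: 2.23
tool_pos: [0.4805, -0.0717, 0.3605]
ee_rot: [-3.142, 0.002, -0.048]
wrist_force: [0.6, -0.7, 0.1]
width: 0.0006
```

```bash
python3 - <<'E'
from h import *
print(robot.get_obs())
p,d=robot.snapshot("wrist");cv2.imwrite("pics/w2.png",p[:,:,::-1])
p,d=robot.snapshot("scene");cv2.imwrite("pics/s2.png",cv2.resize(p[140:320,110:350,::-1],None,fx=3,fy=3,interpolation=2))
E
```

```text
{'time': 2.2333, 'joint_positions': array([-2.64852605e-01, -4.25492927e-02,  1.59047387e+00, -4.80453108e-04,
        1.59608191e+00,  1.35385181e+00]), 'qvel': array([ 0.00577578, -0.01343708, -0.03473987,  0.00317978,  0.00759191,
        0.0039415 ]), 'joint_torque': array([ 1.05364707e-01, -2.79505616e+01, -2.97717333e+01,  3.43012135e-02,
       -1.20923747e-01, -5.42841342e-03]), 'tool_pos': array([ 0.48048031, -0.07174842,  0.36051572]), 'ee_rot': array([-3.14154215e+00,  2.46064053e-03, -4.79195913e-02]), 'wrist_force': array([ 0.60341566, -0.67270952,  0.13101499]), 'wrist_torque': array([ 0.07828281,  0.02268932, -0.08094461]), 'width': 0.0006022938819504384}
```

View pics/w2.png

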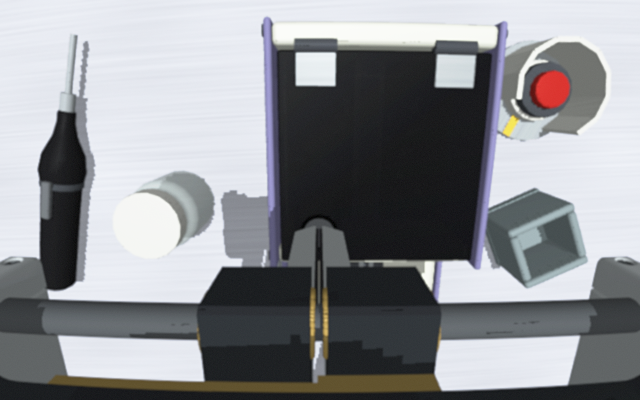

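View pics/s2.png

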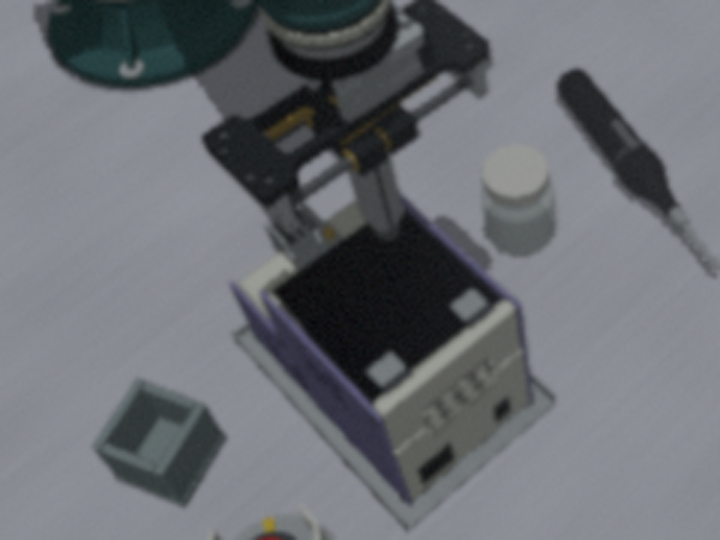

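move_arm(increments=[[[0,0,0,0.05,0,0,0],[0,0,0,0.09,0,0,0],[0,0,0,0.11,0,0,0],[0,0,0,0.12,0,0,0],[0,0,0,0.13,0,0,0]]])

```text
time: 2.75
tool_pos: [0.4809, -0.0705, 0.3493]
ee_rot: [3.141, -0.0, -0.046]
wrist_force: [-1.9, -0.5, 4.1]
width: 0.0007
```

move_arm(increments=[[[0,0,0,0.01,0,0,0],[0,0,0,0.01,0,0,0]]])

```text
time: 2.92
tool_pos: [0.4808, -0.0704, 0.3485]
ee_rot: [3.141, -0.0, -0.046]
wrist_force: [-2.7, -0.1, 4.3]
width: 0.0004
```

move_arm(increments=[[[0,0,0,0.01,0,0,0],[0,0,0,0.01,0,0,0]]])

```text
time: 3.08
tool_pos: [0.4808, -0.0704, 0.3473]
ee_rot: [3.141, -0.0, -0.046]
wrist_force: [-2.8, 0.5, 4.8]
width: 0.0004
```

move_arm(increments=[[[0,0,0,0.01,0,0,0],[0,0,0,0.01,0,0,0]]])

```text
time: 3.25
tool_pos: [0.4809, -0.0705, 0.3462]
ee_rot: [3.141, -0.0, -0.046]
wrist_force: [-3.6, -0.7, 5.5]
width: 0.0001
```

move_arm(increments=[[[0,0,0,0.01,0,0,0],[0,0,0,0.01,0,0,0]]])

```text
time: 3.42
tool_pos: [0.4809, -0.0705, 0.3452]
ee_rot: [3.141, -0.0, -0.046]
wrist_force: [-3.5, -1.4, 5.2]
width: 0.0001
```

move_arm(increments=[[[0,0,0,0.005,0,0,0],[0,0,0,0.005,0,0,0]]])

```text
time: 3.58
tool_pos: [0.4809, -0.0705, 0.3451]
ee_rot: [3.141, -0.0, -0.046]
wrist_force: [-3.3, -0.7, 7.1]
width: 0.0002
```

move_arm(increments=[[[0,0,0,-0.35,0,0,0],[0,-0.2,0,-0.75,0,0,0],[0,-0.4,0,-1,0,0,0],[0,-0.5,0,-1,0,0,0],[0,-0.5,0,-1,0,0,0],[0,-0.5,0,-1,0,0,0],[0,-0.5,0,-1,0,0,0],[0,-0.5,0,-1,0,0,0]]])

```text
time: 4.25
tool_pos: [0.4316, -0.0682, 0.4419]
ee_rot: [-3.141, 0.004, -0.046]
wrist_force: [-0.0, -0.6, -0.3]
width: 0.0003
```

```bash
python3 - <<'E'
from h import *
print(robot.get_obs())
p,d=robot.snapshot("wrist");cv2.imwrite("pics/w3.png",p[:,:,::-1]);np.save("w3.npy",d)
p,d=robot.snapshot("scene");cv2.imwrite("pics/s3.png",cv2.resize(p[140:320,110:350,::-1],None,fx=3,fy=3,interpolation=2))
E
```

```text
{'time': 4.25, 'joint_positions': array([-2.86622968e-01, -1.70111305e-01,  1.54557789e+00,  9.71091287e-05,
        1.76990594e+00,  1.32978458e+00]), 'qvel': array([-6.50730424e-05,  2.48775384e-03, -6.88362366e-03, -7.34086312e-04,
        5.37010041e-03, -8.10230166e-04]), 'joint_torque': array([ 4.43604848e-03, -2.37119079e+01, -3.06841922e+01,  3.35057778e-02,
       -5.35847107e-02,  5.38451332e-04]), 'tool_pos': array([ 0.43158664, -0.06818301,  0.44190631]), 'ee_rot': array([-3.14059794,  0.00364789, -0.04559037]), 'wrist_force': array([-0.04910177, -0.61714446, -0.27192561]), 'wrist_torque': array([0.03909261, 0.00833332, 0.03690329]), 'width': 0.0003293163965882214}
```

View pics/w3.png

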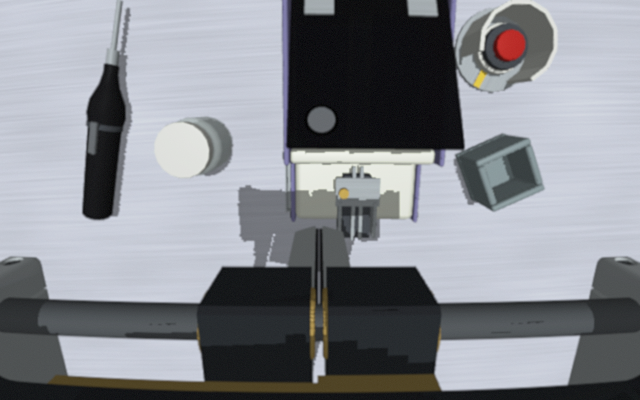

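View pics/s3.png

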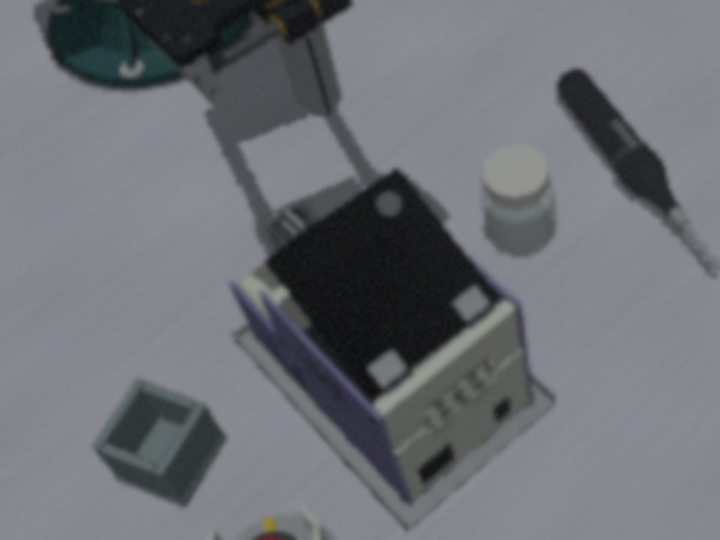

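```bash
python3 - <<'E'
from h import *
P=robot.camera_params("wrist");d=np.load("w3.npy")
for q in [(290,147),(375,147),(460,147),(321,119),(315,20)]:print(q,dep("wrist",*q,d,P).round(4))
# spot tri wrist/scene
S=(110+(389.5)/3-.5,140+204.5/3-.5)
print(tri(ray("wrist",321,119,P),ray("scene",*S)))
E
```

```text
(290, 147) [ 0.4778 -0.0534  0.2033]
(375, 147) [ 0.4755 -0.1057  0.2041]
(460, 147) [ 0.4733 -0.1589  0.2039]
(321, 119) [ 0.4937 -0.0733  0.1964]
(315, 20) [ 0.5597 -0.0724  0.1629]
(array([ 0.4941905 , -0.07244371,  0.19648057]), np.float64(0.0019573919929891472))
```

move_arm(increments=[[[0,-0.2,0.1,0,0,0.06,0],[0,-0.4,0.25,0.1,0,0.12,0],[0,-0.6,0.4,0.15,0,0.18,0],[0,-0.8,0.55,0.2,0,0.25,0],[0,-0.8,0.55,0.2,0,0.25,0],[0,-0.8,0.55,0.2,0,0.25,0]]])

```text
time: 4.85
tool_pos: [0.3478, -0.12, 0.4234]
ee_rot: [-3.141, -0.391, -0.05]
wrist_force: [0.5, 0.2, 0.2]
width: 0.0003
```

move_arm(increments=[[[0,-0.25,0,0.1,0,0.06,0],[0,-0.5,0,0.25,0,0.12,0],[0,-0.75,0,0.4,0,0.18,0],[0,-1,0,0.56,0,0.25,0],[0,-1,0,0.56,0,0.25,0],[0,-1,0,0.56,0,0.25,0]]])

```text
time: 5.35
tool_pos: [0.2811, -0.1185, 0.3318]
ee_rot: [-3.132, -0.776, -0.052]
wrist_force: [0.5, -0.5, 2.0]
width: 0.0007
```

```bash
cat >> h.py <<'E'
from scipy.spatial.transform import Rotation as Ro
H=np.array([.5797,-.1095,.148]);ex=np.array([.999,-.045,0]);ey=np.array([.045,.999,0])
def st():
    o=robot.get_obs();R=Ro.from_euler('xyz',o['ee_rot']).as_matrix();T=o['tool_pos'];tip=T+R[:,2]*.1992
    f=lambda p:np.array([(p-H)@ex,(p-H)@ey,p[2]])
    return o,R,T,tip,f(tip)
E
python3 - <<'E'
from h import *
o,R,T,tip,f=st();print(o['time'],T,o['ee_rot'],o['joint_positions'],tip,"tip rel hinge",f)
E
```

```text
5.35 [ 0.28108568 -0.11845558  0.33177197] [-3.13212929 -0.77647369 -0.05226194] [-0.85278552 -0.75276729  2.20422711  0.58722918  1.16711857  0.67776248] [ 0.42058033 -0.12386484  0.18967123] tip rel hinge [-0.15831413 -0.02151086  0.18967123]
```

move_arm(increments=[[[0,0.06,0,0.17,0,0,0],[0,0.12,0,0.33,0,0,0],[0,0.18,0,0.5,0,0,0],[0,0.23,0,0.66,0,0,0],[0,0.23,0,0.66,0,0,0],[0,0.23,0,0.66,0,0,0]]])

```text
time: 5.85
tool_pos: [0.3465, -0.121, 0.3078]
ee_rot: [3.14, -0.786, -0.038]
wrist_force: [0.1, 0.9, 0.5]
width: 0.0004
```

```bash
python3 - <<'E'
from h import *
o,R,T,tip,f=st();print(o['time'],T,o['ee_rot'],o['joint_positions'],tip,"tip rel hinge",f,o['wrist_force'])
p,d=robot.snapshot("wrist");cv2.imwrite("pics/w4.png",p[:,:,::-1])
p,d=robot.snapshot("scene");cv2.imwrite("pics/s4.png",cv2.resize(p[140:320,110:350,::-1],None,fx=3,fy=3,interpolation=2))
# path: corner P at s on underside; tip centre, then tool-axis shifts (tilt 45)
a=-o['ee_rot'][1];tx=np.array([np.cos(a),np.sin(a)]);tz=np.array([np.sin(a),-np.cos(a)])
cur=np.array([f[0],f[2]-.148])
for th in [.48,.6,.7,.8,.9,1.,1.1,1.2,1.3,1.4,1.5,1.6,1.7,1.75]:
    best=None
    s=.095
    for_contact=np.array([-s*np.cos(th)-.002*np.sin(th),s*np.sin(th)-.002*np.cos(th)])
    if th<a+0.0:   # edge on shaft, keep tip 30mm beyond edge along shaft
        E=np.array([-.118*np.cos(th)-.002*np.sin(th),.118*np.sin(th)-.002*np.cos(th)]);P=E+.023*tz
    else: P=for_contact
    t=P-.008*tx; dd=t-cur
    print(th,"tip",t.round(4),"shift x,z",(dd@tx*10).round(3),(dd@tz*10).round(3))
E
```

```text
5.85 [ 0.34651211 -0.12104103  0.30775192] [ 3.13973054 -0.78608903 -0.03803917] [-0.66756755 -0.55123368  2.16148324  0.54580465  0.92670336  0.74614451] [ 0.48734874 -0.12677213  0.16699384] tip rel hinge [-0.09148166 -0.02141066  0.16699384] [0.06898749 0.88131912 0.53660514]
0.48 tip [-0.095   0.0308] shift x,z 0.059 -0.108
0.6 tip [-0.0879  0.0431] shift x,z 0.196 -0.145
0.7 tip [-0.0809  0.0526] shift x,z 0.312 -0.163
0.8 tip [-0.0733  0.0611] shift x,z 0.427 -0.169
0.9 tip [-0.0663  0.0675] shift x,z 0.521 -0.164
1.0 tip [-0.0587  0.0732] shift x,z 0.615 -0.151
1.1 tip [-0.0505  0.0781] shift x,z 0.708 -0.128
1.2 tip [-0.0419  0.0822] shift x,z 0.797 -0.096
1.3 tip [-0.033   0.0853] shift x,z 0.883 -0.055
1.4 tip [-0.0238  0.0876] shift x,z 0.964 -0.006
1.5 tip [-0.0144  0.089 ] shift x,z 1.04 0.051
1.6 tip [-0.0049  0.0894] shift x,z 1.11 0.116
1.7 tip [0.0046 0.0888] shift x,z 1.173 0.187
1.75 tip [0.0093 0.0882] shift x,z 1.202 0.224
```

View pics/w4.png

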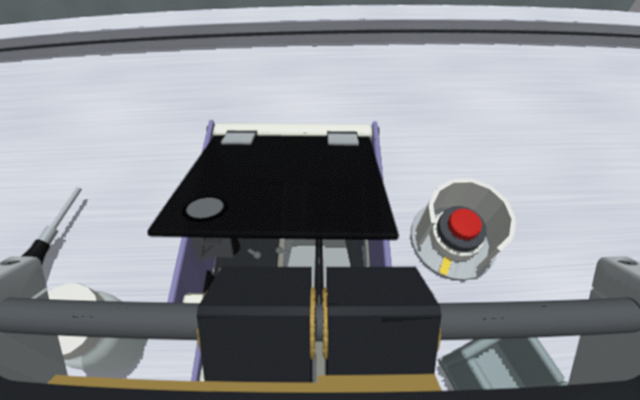

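View pics/s4.png

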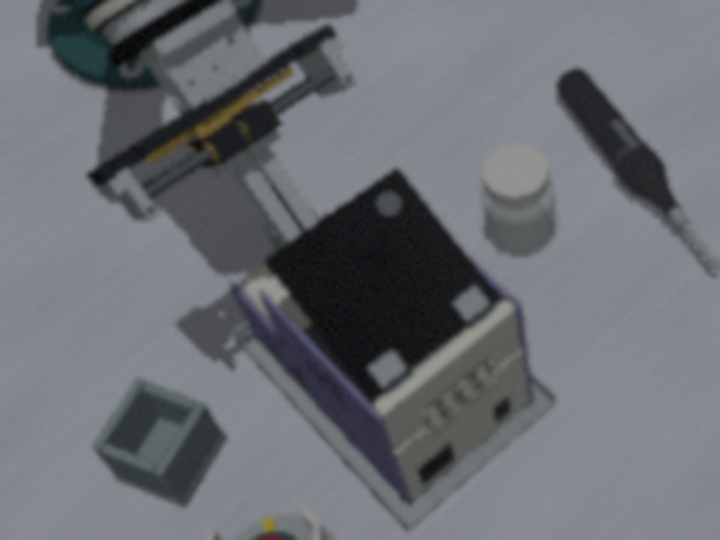

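move_arm(increments=[[[0,0.06,0,-0.1,0,0,0],[0,0.13,0,-0.13,0,0,0],[0,0.2,0,-0.145,0,0,0],[0,0.26,0,-0.155,0,0,0],[0,0.31,0,-0.163,0,0,0],[0,0.37,0,-0.167,0,0,0],[0,0.43,0,-0.169,0,0,0]]])

```text
time: 6.53
tool_pos: [0.3628, -0.1223, 0.3463]
ee_rot: [-3.14, -0.783, -0.046]
wrist_force: [-0.9, -0.2, -0.0]
width: 0.0003
```

```bash
python3 - <<'E'
from h import *
o,R,T,tip,f=st();print(o['time'],o['ee_rot'],o['joint_positions'],"tip rel hinge",f,o['wrist_force'])
p,d=robot.snapshot("wrist");cv2.imwrite("pics/w5.png",p[:,:,::-1])
E
```

```text
6.5333 [-3.13987596 -0.78332952 -0.04594116] [-0.63293207 -0.52840687  2.07143233  0.49618056  0.96833409  0.83236721] tip rel hinge [-0.07553687 -0.02232589  0.20513004] [-0.88084313 -0.2349745  -0.00141793]
```

View pics/w5.png

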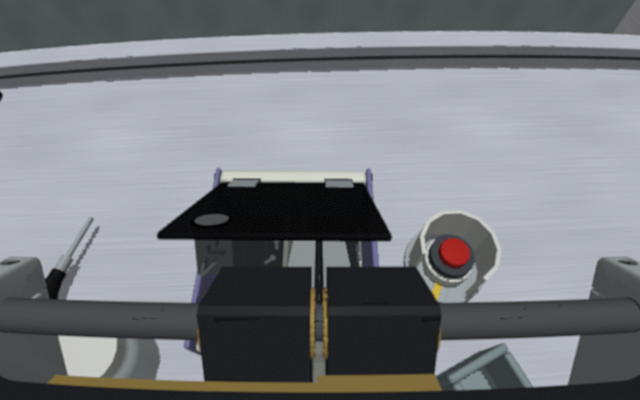

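move_arm(increments=[[[0,0.06,0,0.003,0,0,0],[0,0.125,0,0.01,0,0,0],[0,0.188,0,0.018,0,0,0],[0,0.25,0,0.033,0,0,0],[0,0.31,0,0.05,0,0,0],[0,0.37,0,0.073,0,0,0],[0,0.415,0,0.093,0,0,0],[0,0.456,0,0.114,0,0,0]]])

```text
time: 7.25
tool_pos: [0.4034, -0.1241, 0.3704]
ee_rot: [-3.14, -0.784, -0.045]
wrist_force: [-0.3, 0.1, 0.7]
width: 0.0003
```

```bash
python3 - <<'E'
from h import *
o,R,T,tip,f=st();print(o['time'],o['ee_rot'],o['joint_positions'],"tip rel hinge",f,o['wrist_force'])
p,d=robot.snapshot("wrist");cv2.imwrite("pics/w6.png",p[:,:,::-1])
p,d=robot.snapshot("scene");cv2.imwrite("pics/s6.png",cv2.resize(p[140:320,110:350,::-1],None,fx=3,fy=3,interpolation=2))
E
```

```text
7.25 [-3.14012678 -0.78374151 -0.0454224 ] [-0.56083708 -0.43304955  1.96764527  0.44620437  0.94287267  0.91505922] tip rel hinge [-0.03484528 -0.02227385  0.22926149] [-0.25073926  0.07975144  0.71404142]
```

View pics/w6.png

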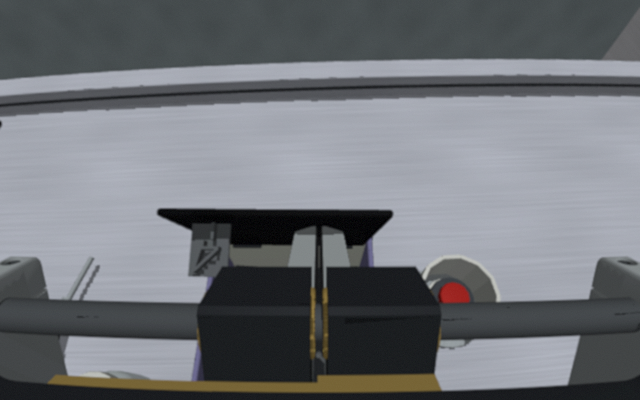

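View pics/s6.png

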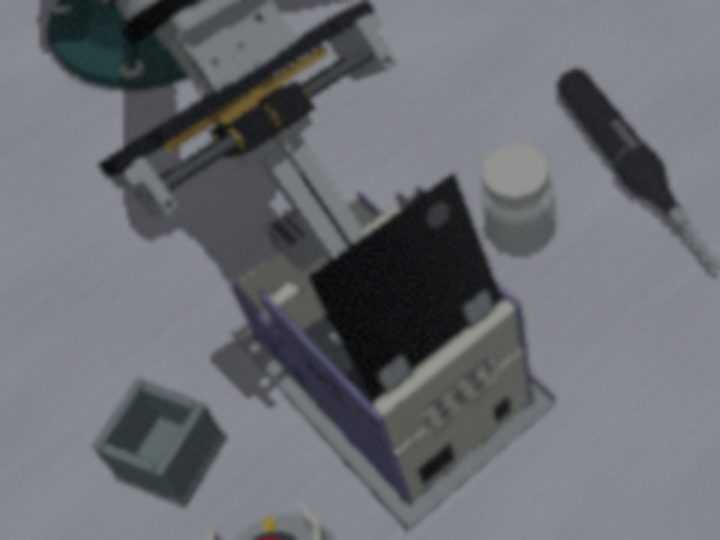

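move_arm(increments=[[[0,0.04,0,0.024,0,0,0],[0,0.08,0,0.05,0,0,0],[0,0.12,0,0.08,0,0,0],[0,0.157,0,0.106,0,0,0],[0,0.19,0,0.138,0,0,0],[0,0.227,0,0.171,0,0,0],[0,0.26,0,0.205,0,0,0],[0,0.3,0,0.25,0,0,0]]])

```text
time: 8.02
tool_pos: [0.4421, -0.1258, 0.3735]
ee_rot: [-3.14, -0.784, -0.046]
wrist_force: [-0.7, 0.6, 0.3]
width: 0.0001
```

move_arm(increments=[[[0,0.025,0,0.03,0,0,0],[0,0.05,0,0.06,0,0,0],[0,0.05,0,0.06,0,0,0]]])

```text
time: 8.27
tool_pos: [0.45, -0.1261, 0.3725]
ee_rot: [-3.14, -0.783, -0.046]
wrist_force: [-0.0, -0.3, -0.3]
width: 0.0005
```

```bash
python3 - <<'E'
from h import *
o,R,T,tip,f=st();print(o['time'],o['ee_rot'],o['joint_positions'],"tip rel hinge",f,o['wrist_force'])
p,d=robot.snapshot("wrist");cv2.imwrite("pics/w7.png",p[:,:,::-1])
p,d=robot.snapshot("scene");cv2.imwrite("pics/s7.png",cv2.resize(p[140:320,110:350,::-1],None,fx=3,fy=3,interpolation=2))
E
```

```text
8.2667 [-3.13956405 -0.78298299 -0.04563478] [-0.49644722 -0.31800058  1.88589707  0.41034955  0.88669104  0.9717517 ] tip rel hinge [ 0.01165684 -0.02213129  0.23130405] [-0.02188649 -0.2983626  -0.28440547]
```

View pics/w7.png

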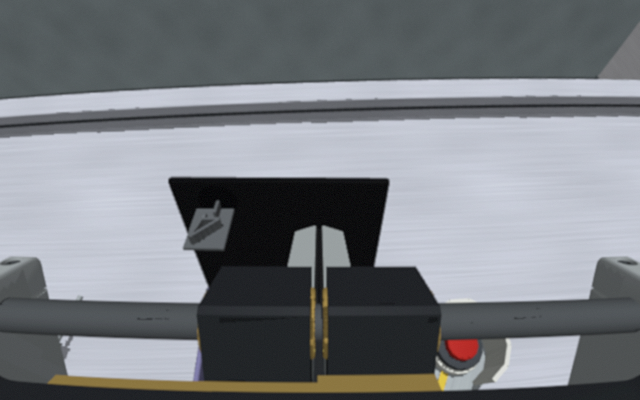

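View pics/s7.png

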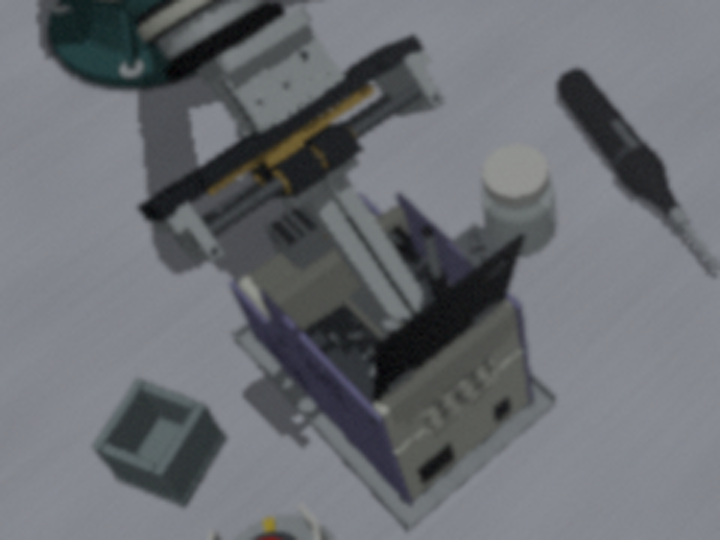

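move_arm(increments=[[[0,0,0,-0.2,0,0,0],[0,0,0,-0.5,0,0,0],[0,0,0,-0.8,0,0,0],[0,0,0,-0.8,0,0,0],[0,0,0,-0.8,0,0,0],[0,0,0,-0.8,0,0,0],[0,0,0,-0.8,0,0,0],[0,0,0,-0.8,0,0,0]]])

```text
time: 9.03
tool_pos: [0.3934, -0.1237, 0.4275]
ee_rot: [-3.137, -0.78, -0.047]
wrist_force: [0.3, -0.1, 0.4]
width: -0.0
```

```bash
python3 - <<'E'
from h import *
o,R,T,tip,f=st();print(o['time'],"tip rel hinge",f,o['wrist_force'],o['qvel'].round(4))
P=robot.camera_params("wrist")
p,d=robot.snapshot("wrist");cv2.imwrite("pics/w8.png",p[:,:,::-1])
p2,d2=robot.snapshot("scene");cv2.imwrite("pics/s8.png",cv2.resize(p2[140:320,110:350,::-1],None,fx=3,fy=3,interpolation=2))
p3,d3=robot.snapshot("top");cv2.imwrite("pics/t8.png",p3[:,:,::-1])
th=1.85
for s in (.118,):
  for l in (.056,-.056):
    X=H+ex*(-s*np.cos(th))+ey*l+np.array([0,0,s*np.sin(th)]);print(X,"wrist",proj(X,P),"scene crop",(proj(X,robot.camera_params("scene"))-[110,140])*3)
def w(n,uv):
    q=dep("wrist",*uv,d,P);print(uv,q,((q-H)@ex,(q-H)@ey,q[2]-.148))
# columns of depth in the middle right of panel
for v in range(150,330,8):
    q=dep("wrist",370,v,d,P);print(v,((q-H)@ex).round(3),((q-H)@ey).round(3),(q[2]-.148).round(3))
E
```

```text
9.0333 tip rel hinge [-0.0453506  -0.02198236  0.28595768] [ 0.2563956  -0.12190656  0.36977182] [ 0.0005  0.0032 -0.0038 -0.0006 -0.0008 -0.0002]
[ 0.61470713 -0.05501938  0.26143047] wrist [[208.96208656 154.55181442]] scene crop [[523.62779959 231.25301353]]
[ 0.60966713 -0.16690738  0.26143047] wrist [[364.95634304 154.12936439]] scene crop [[376.53660259 345.87130774]]
150 0.244 -0.108 -0.148
158 0.227 -0.106 -0.146
166 0.211 -0.105 -0.147
174 0.196 -0.104 -0.148
182 0.181 -0.103 -0.148
190 0.166 -0.101 -0.147
198 0.152 -0.101 -0.148
206 0.137 -0.099 -0.147
214 0.125 -0.099 -0.149
222 0.111 -0.097 -0.148
230 0.098 -0.097 -0.148
238 0.085 -0.096 -0.148
246 0.074 -0.095 -0.15
254 0.061 -0.094 -0.149
262 0.049 -0.093 -0.147
270 -0.096 -0.035 0.235
278 -0.099 -0.034 0.239
286 -0.102 -0.034 0.241
294 -0.104 -0.033 0.244
302 -0.106 -0.033 0.246
310 -0.108 -0.033 0.247
318 -0.109 -0.033 0.246
326 -0.11 -0.033 0.245
```

View pics/w8.png

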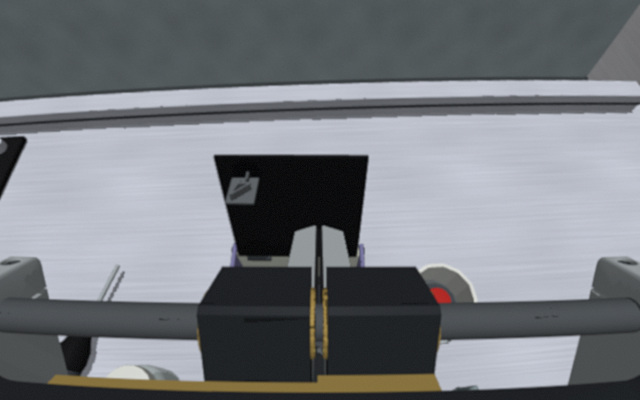

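View pics/s8.png

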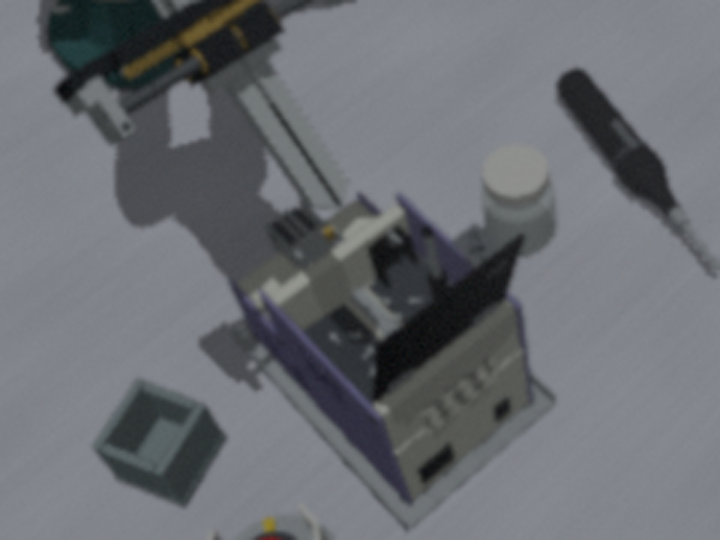

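View pics/t8.png

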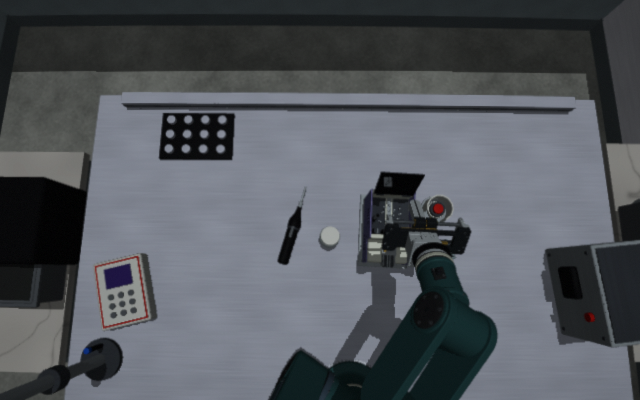

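```bash
python3 - <<'E'
from h import *
P=robot.camera_params("wrist");p,d=robot.snapshot("wrist")
Q=np.array([dep("wrist",u,v,d,P) for u in (280,300,340) for v in range(164,220,8)])
X=(Q-H)@ex;Z=Q[:,2]-.148
k=np.polyfit(Z,X,1);print(k,"angle",np.pi/2+np.arctan(k[0]),X.round(3),Z.round(3))
robot.close_job();print(robot.get_obs()['time'])
E
```

```text
[ 0.28763736 -0.00277782] angle 1.8508730161769256 [0.028 0.026 0.024 0.022 0.02  0.018 0.015 0.029 0.026 0.025 0.022 0.02
 0.017 0.015 0.029 0.026 0.024 0.021 0.019 0.017 0.015] [0.109 0.101 0.095 0.087 0.077 0.069 0.061 0.108 0.101 0.093 0.086 0.077
 0.07  0.061 0.108 0.101 0.094 0.087 0.079 0.071 0.061]
the job is handed in; nothing more can be done
the job is handed in; nothing more can be done
```

The hopper cover is open and leaning back on its stop, and the job is handed in. The job reports no verdict, so everything below is from my own checks.

- **Press and release:** I pressed the touch spot with closed fingertips; the wrist force peaked at about 7 N. When I took the finger away the cover sprang ajar on its own. I measured the middle of its front edge at about z 0.204 m, against 0.2025 m expected.
- **Lift:** With the fingers tilted 45°, I pushed under the edge about 22 mm right of mid width. The wrist force readings stayed at about 1 N or less. The cover went past upright and I withdrew the finger.
- **Final checks:** The measured cover angle was 1.851 rad, against the stop at 1.85. The cover looked the same in the views before and after I withdrew the finger. The wrist force was close to zero with the finger clear of the cover. The bin, jar and screwdriver look unmoved in the pictures, and the arm never went near the stop button.
- **Disagreements:** The first touch-spot position from the scene and top cameras was 2–3 mm off in y from the wrist camera's, and I used a value between them. The arm also came close to a limit on joint 2 (-0.753 against -0.76) during the tilted approach, but stayed inside it.

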